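Fit a gearbox cover over its quarter-turn fastener and hold it pressed on the seal

TASK

Close up the open feed gearbox: turn the wing of its quarter-turn fastener until it lines up with where the slot in the inspection cover will come, then lift the cover by its handle, lower it over the fastener and the locating dowel onto the rubber seal, and push it down flush with the gearbox flange. Finish while still holding it pressed down there, hand on the cover, so that I can lock the fastener and put in the corner screws; leave the wing lined up with the slot. Do not shift or knock over the other things on the bench.

Things in the scene. Friction and masses are not known exactly. Their poses are not given: they have to be found in the camera images.
- gearbox: teal cast gearbox, open at the top, gears inside, fixed to the bench (it will not move). Flange 150 (x) x 230 (y) mm, its flat top face 80 mm above the bench, opening 100 x 104 mm. Origin: centre of the underside, on the bench; z up, y along its long side
- seal: black rubber seal round the gearbox's opening, outside 122 (x) x 125 (y) mm, standing 6 mm above the flange top; origin at its centre, level with the flange top. Springy: it carries the cover's weight without sinking, gives from about 6 N of total load (cover's weight included) and is pressed level with the flange at about 15 N, where the cover meets metal
- fastener (a joint): angle in rad of the fastener's steel wing about its upright axis, positive anticlockwise from above. 0: parallel to the gearbox's y (long side), crosswise to the slot. +1.571 or -1.571: parallel to the gearbox's x, lined up with the slot of the fitted cover; the slot passes it within about 0.2. Starts within -0.9 to 0.9, turns from -2 to 2, light friction, stays as left, no stop or click when lined up
- fastener_top (a point): centre of the top of the fastener's wing, 107 mm above the bench, at x = 0, y = -82 mm in the gearbox's frame. The wing is a flat upright steel blade 30 mm long, 8 mm thick, 22 mm tall (from 5 to 27 mm above the flange), on a neck 8 mm in diameter. The seal's edge is 19 mm from its axis
- dowel_tip (a point): tip of the fixed steel locating dowel (8 mm diameter, rounded, 15 mm tall on the flange, tip 95 mm above the bench), at x = 0, y = +82 mm in the gearbox's frame
- cover: loose aluminium inspection cover lying flat on the bench, handle up: plate 144 (x) x 216 (y) x 4 mm, about 0.4 kg. Origin: centre of the plate's underside; z up. In place its axes are parallel to the gearbox's and its origin is over the gearbox's origin, 80 mm above the bench when pressed flush, 86 mm when only resting on the seal
- cover_handle (a point): middle of the grip bar of the cover's handle, 38 mm above the plate's underside, over the plate's centre. The bar is 12 mm wide, 12 mm tall and 104 mm long along the cover's y axis, top 44 mm and underside 32 mm above the plate's underside; 12 mm square legs 46 mm either side of the middle
- cover_slot (a point): centre, at the underside, of the slot in the cover (36 mm along the cover's x, 14 mm along its y) that the fastener's wing passes through; at y = -82 mm in the cover's frame
- cover_hole (a point): centre, at the underside, of the 14 mm hole in the cover that the dowel passes through; at y = +82 mm in the cover's frame
- spanner: steel spanner 170 mm long lying between gearbox and cover; bystander
- setup_block: steel block 50 x 50 x 25 mm; bystander
- oil_bottle: amber bottle, 52 mm diameter, 125 mm tall; bystander
- hammer: hammer lying flat; bystander
- step_block: dark steel stepped clamp block 64 x 30 mm, 48 mm tall; bystander
- collet: steel collet, 33 mm diameter, 40 mm tall, standing; bystander
- screw_tray: orange plastic tray 75 x 95 x 22 mm with screws; bystander

How it is judged:
On the way, in this order (a step that is already met when the one before it is completed fails the run):
1. the fastener's wing is turned in line with the slot's direction ((value of joint fastener between 1.351 and 1.791 rad or value of joint fastener between -1.791 and -1.351 rad)), for 0.2 s.
2. the cover lies over fastener and dowel, down on the seal (horizontal distance between cover_slot and fastener_top below 0.005 m and horizontal distance between cover_hole and dowel_tip below 0.006 m and (value of joint fastener between 1.351 and 1.791 rad or value of joint fastener between -1.791 and -1.351 rad) and z of cover in the frame of gearbox below 0.089 m and contact force between cover and gearbox above 1 N), for 0.1 s.
At the end, for the whole second after the job is handed in: Through the last second the robot presses the cover (3 N or more), slot and hole within 5 and 6 mm of fastener and dowel, underside within 2.5 mm of the flange, tilt under 0.03 rad, bearing on the gearbox with over 8 N; wing within 0.22 rad of lined up (horizontal distance between cover_slot and fastener_top below 0.005 m and horizontal distance between cover_hole and dowel_tip below 0.006 m and (value of joint fastener between 1.351 and 1.791 rad or value of joint fastener between -1.791 and -1.351 rad) and z of cover in the frame of gearbox below 0.0825 m and angle between cover's own z axis and vertical below 0.03 rad and contact force between cover and gearbox above 8 N and contact force between any of the fingers, the arm and cover above 3 N); the arm keeps its last pose, push and grip.
It fails at once if one of the bystanders is shifted by more than 40 mm (distance of any of spanner, setup_block, oil_bottle, hammer, step_block, collet, screw_tray from where it was at the start of the episode above 0.04 m).
It fails at once if the oil bottle or the collet is knocked over (angle between any of oil_bottle, collet's own z axis and vertical above 0.6 rad).
It also fails if it takes over 62 s, if anything falls off the work surface, if the arm or the gripper's body presses on something with over 40 N, if the wrist force passes 120 N, or if a joint passes its speed limit or range.

ROBOT

A 6-joint arm with a two-finger parallel gripper is mounted at the origin on the work surface. World frame = base frame: x ahead of the robot, y to its left, z up, the work surface at z = 0. Lengths are in m, angles in rad, forces in N, time in s.
With the tool pointing down it reaches from about 0.25 to 0.725 m from the base axis. Payload 4 kg.
Tool frame: the origin (TCP) lies at the very end of the fingers, on their centre line; the grasp point (between the pads) lies 19 mm behind it; z points along the fingers, y is the line along which they close (so a half turn about z gives the same grasp; the last joint's range is limited). The gripper opens to 85 mm and grips with 20 to 120 N. Pads are 22 mm wide; open, the fingers measure 114 mm over their backs; the gripper's body (76 mm by 85 mm) begins 54 mm behind the grasp point. The pads swing forward as they close: fully open they stand 13 mm farther back than shut.
Start: joints at [0, 0.241, 0.005, 1.335, 0, 1.571], TCP at [0.5, -0, 0.231] pointing down, gripper open.
Joint ranges: [-2.72, 2.72], [-1.05, 1.87], [-1.09, 1.28], [-1.99, 2.15], [-1.42, 1.44], [-3.14, 3.14]. Speed limits (rad/s): [2.79, 2.79, 3.14, 3.14, 3.14, 3.14].

INTERFACE

Orientations are given as a unit quaternion [x, y, z, w].
In Python, from workcell import bot gives the robot as it stands.
- The arm moves only by the tool carry_out, never from a script. Its argument "increments" is one flat list of numbers, 5 for each row, row after row: the finger opening in cm, from 0 to 8.54, then the shift along the tool's x, y, z in cm, then the turn about the tool's z in rad. A call has exactly 5 rows; each row shifts and turns the commanded pose from where the row before left it, along the tool's axes as they then stand; what a row does not reach is not made up. A row lasts 1/8 s, in which the tool goes at most 62.5 mm and 10.7 degrees, less where a joint would pass 70% of its speed; a pose out of reach is approached as far as the arm can. A call with a gripper value outside its range is refused whole. The fingers move at their own pace and stop on an object; the grip force is fixed at half the most. Time passes only in rows, so rows that do not move let the fingers close, or fill a call up. It gives the time, the measured TCP pose, the force, the opening and the grip force at its end, in the units of the state.
- bot.get_obs(): the state, without advancing time (a new reading comes with each control period).
- bot.camera(name): name is "scene" or "side" or "wrist"; returns a dict with "pixels" (400x640x3 uint8, blue, green, red), "range_z" (400x640 float32, m along the optical axis (not along the pixel's ray), 0 where there is no reading), "mtx" (3x3 intrinsics, pixels), "eye" and "attitude" of the camera in the world. Camera axes: x right, y down, z forward; pixel columns grow to the right and rows downward; lengths in m; the calibration is good to about 2 mm. A picture is of the moment at which its call begins.
- bot.job_done(): hands the job in; it is judged then, once.
Trained networks look in a picture, given as the dict that the camera call returned (one of the last four; its "shot" number tells which), for a name from the list of things; names that differ only in an ending like _2 or _b are one class to them, and where a whole thing is asked for, a point or a joint stands for the part that bears it (a point fixed in the world has none). Each returns a list of dicts, best first, with "p" (0 to 1); they miss things now and then, are a little off and sometimes report something else, mostly with a low value. They report only what shows in the picture. A call takes as long as a camera call.
- bot.find_in(picture, name): "xyz" ([x, y, z] in m, in the coordinates of the camera as it stood for that picture, good to about 4 mm: the middle of the surface that is visible of it).
- bot.regions_of(picture, name): "mask" (400x640 bool, what is visible of it).
- bot.place_of(picture, name): "xyz" ([x, y, z] in m, in the coordinates of the camera as it stood for that picture, good to about 4 mm: a listed point, or the origin of a listed thing).
The state is a dict: "clock": time; "joint_pos": joint angles; "joint_vel": joint speeds; "tau": joint torques, N m; "eef_pos": TCP position; "tool_rot": TCP orientation; "ft_force": force on the tool from outside, world axes, zero at the start; "ft_torque": the same for the moment, N m; "grip_width": finger opening in m; "grasp_force": force on a finger pad.
Only numpy, scipy, OpenCV 4.12 (cv2) and the standard library are available. Lean on these libraries where they do the work, as an engineer would, in place of code of your own. Each camera call takes 0.05 s, during which the arm holds its last target. There are 200 camera calls.

## Working session

There is one attempt and no reset: what is moved stays moved. The work goes in short steps, Python scripts to look and compute and a tool call to move; the robot and the scene stay as the last step left them, time stands still between calls to the robot, and variables do not carry over. Pictures are saved under pics/ and viewed, at most 10 in all, crops included, and the job is handed in when it is done.

Besides the shell and the picture viewer there is one more tool, called after ">>>" as a command line: name --argument value ..., lists and objects as JSON in quotes. carry_out: Moves the arm, as the interface text tells. Its arguments: {"type":"object","properties":{"increments":{"type":"array","items":{"type":"number"}}},"required":["increments"]}

```bash
mkdir -p pics; ls
cat > h.py <<'E'
from workcell import bot
import numpy as np, cv2
from scipy.spatial.transform import Rotation as R
def Rm(a):
    a=np.array(a,float)
    return a if a.shape==(3,3) else R.from_quat(a).as_matrix()
def w(c,p): return Rm(c["attitude"])@np.array(p)+np.array(c["eye"])
def cloud(c):
    z=c["range_z"]; K=c["mtx"]; v,u=np.indices(z.shape)
    P=np.stack([(u-K[0][2])/K[0][0]*z,(v-K[1][2])/K[1][1]*z,z],-1)
    return P@Rm(c["attitude"]).T+np.array(c["eye"])
def proj(c,p):
    q=np.array(c["mtx"])@(Rm(c["attitude"]).T@(np.array(p)-np.array(c["eye"]))); return q[:2]/q[2]
E
python3 - <<'E'
from h import *
np.set_printoptions(precision=4,suppress=True)
o=bot.get_obs(); print(o)
ims=[]
for n in ["scene","side"]:
    c=bot.camera(n); print(n,c["eye"],c["attitude"],c["mtx"][0])
    ims.append(c["pixels"])
    for t in ["gearbox","fastener_top","dowel_tip","cover","cover_handle","cover_slot","cover_hole","seal"]+(["spanner","setup_block","oil_bottle","hammer","step_block","collet","screw_tray"] if n=="scene" else []):
        r=bot.place_of(c,t)
        print(t,[(w(c,d["xyz"]),round(d["p"],2)) for d in r[:2]])
    cv2.imwrite(f"pics/{n}.png",c["pixels"])
print(bot.get_obs()["clock"])
E
```

```text
pics
{'clock': 0.0, 'joint_pos': array([ 0.    ,  0.2414,  0.0037,  1.3352, -0.    ,  1.5708]), 'joint_vel': array([-0.0002,  0.0003, -0.0001, -0.0013,  0.0004, -0.001 ]), 'tau': array([  0.0006, -37.2316,  25.2407,   0.0168,   0.    ,   0.    ]), 'eef_pos': array([0.4994, 0.    , 0.2304]), 'tool_rot': array([ 0.7071,  0.7071, -0.0008, -0.0008]), 'ft_force': array([-0.0466, -0.0304, -0.5006]), 'ft_torque': array([0.0496, 0.0021, 0.0327]), 'grasp_force': 0.0, 'grip_width': 0.08537496260888919}
scene [ 1.402  -0.0962  0.6846] [ 0.6593  0.6005 -0.2958 -0.3423] [411.8232   0.     325.6217]
gearbox [(array([0.5872, 0.2155, 0.0001]), 0.55)]
fastener_top [(array([0.5861, 0.217 , 0.0029]), 0.68), (array([0.5634, 0.1376, 0.1116]), 0.58)]
dowel_tip [(array([0.6124, 0.2922, 0.0941]), 0.84)]
cover [(array([ 0.7822, -0.138 ,  0.0062]), 0.74), (array([ 0.597 , -0.1957, -0.0043]), 0.69)]
cover_handle [(array([ 0.6002, -0.1965,  0.0369]), 0.93)]
cover_slot [(array([ 0.6159, -0.2766,  0.0008]), 0.69)]
cover_hole [(array([ 0.5816, -0.1157,  0.0033]), 0.62)]
seal []
spanner []
setup_block [(array([0.37
[... 255 characters left out ...]
 -0.2735, -0.0022]), 0.71)]
screw_tray [(array([ 0.3364, -0.2054,  0.0026]), 0.91)]
side [0.3961 0.7056 0.7859] [-0.1094  0.9123 -0.3923  0.0434] [439.8337   0.     319.8303]
gearbox [(array([ 0.5875,  0.2223, -0.0054]), 0.89)]
fastener_top [(array([0.564 , 0.1387, 0.1059]), 0.64), (array([ 0.3312, -0.2053, -0.0027]), 0.39)]
dowel_tip [(array([0.6097, 0.2981, 0.0968]), 0.89), (array([ 0.5869,  0.2183, -0.0033]), 0.25)]
cover [(array([ 0.5973, -0.1919, -0.0044]), 0.82)]
cover_handle [(array([ 0.601 , -0.1925,  0.0363]), 0.98), (array([ 0.7734, -0.274 , -0.003 ]), 0.59)]
cover_slot [(array([ 0.6106, -0.2752,  0.0003]), 0.94)]
cover_hole [(array([ 0.5814, -0.1197,  0.0002]), 0.98)]
seal []
1.25
```

View pics/scene.png

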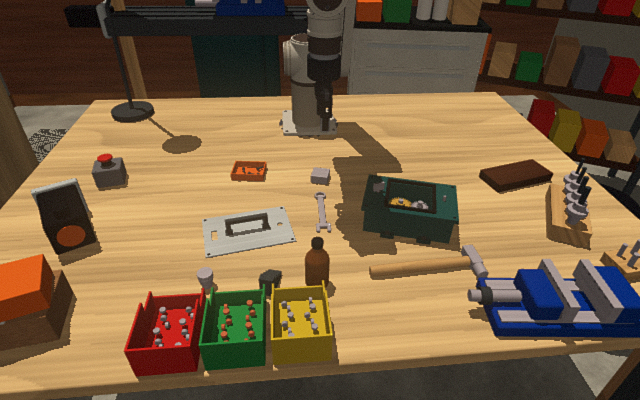

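View pics/side.png

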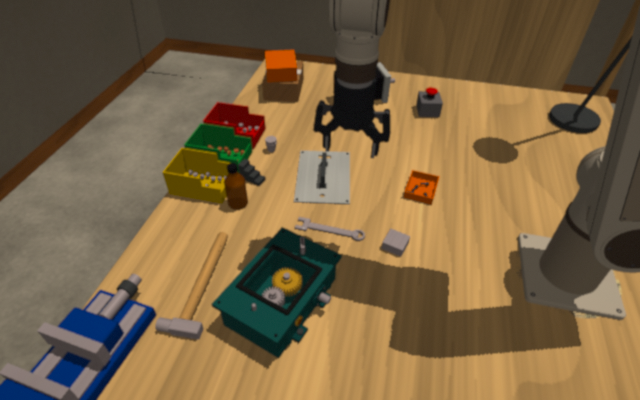

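>>> carry_out --increments '[8.5,5,2,0,0,8.5,5,2,0,0,8.5,4,2,0,0,8.5,0,0,0,0.15,8.5,0,0,0,0.14]'

```text
clock: 1.88
eef_pos: [0.56, 0.1409, 0.2308]
tool_rot: [0.803, 0.596, -0.0, -0.0]
ft_force: [0.2, 0.2, -0.3]
grip_width: 0.0847
grasp_force: 0.0
```

Run:
```python
from h import *
np.set_printoptions(precision=4,suppress=True)
o=bot.get_obs(); print(o["clock"],o["eef_pos"],o["joint_pos"],R.from_quat(o["tool_rot"]).as_matrix(),o["ft_force"])
c=bot.camera("wrist"); print(c["eye"],c["attitude"],c["mtx"][0])
for t in ["gearbox","fastener_top","dowel_tip"]:
    print(t,[(w(c,d["xyz"]),proj(c,w(c,d["xyz"])),round(d["p"],2)) for d in bot.place_of(c,t)[:2]])
cv2.imwrite("pics/w1.png",c["pixels"])
P=cloud(c)
m=(P[...,2]>0.099)&(P[...,2]<0.115)&(c["range_z"]>0)
n,l,s,ce=cv2.connectedComponentsWithStats(m.astype(np.uint8))
for i in range(1,n):
    if s[i,4]>40: 
        q=P[l==i]; (cx,cy),wh,a=cv2.minAreaRect((q[:,:2]*1000).astype(np.float32)); print(ce[i],s[i,4],q.mean(0),cx,cy,wh,a)
```

```text
1.875 [0.56   0.1409 0.2308] [ 0.2465  0.3975  0.2235  1.3976 -0.0001  2.1104] [[ 0.2889  0.9574 -0.0008]
 [ 0.9574 -0.2889 -0.0003]
 [-0.0005 -0.0007 -1.    ]] [ 0.1701  0.2139 -0.2645]
[0.5815 0.2097 0.3719] [ 0.9793 -0.1439 -0.0209  0.1405] [334.394    0.     316.8153]
gearbox [(array([ 0.5943,  0.2147, -0.0011]), array([327.1622,  91.4963]), 0.74)]
fastener_top [(array([0.5676, 0.1425, 0.1025]), array([324.281 , 185.5051]), 0.76)]
dowel_tip []
[323.6181 190.0027] 364 [0.5662 0.1396 0.1051] 566.0363159179688 138.9408721923828 (8.168550491333008, 29.897985458374023) 17.622976303100586
[604.5244 297.4292] 431 [ 0.7813 -0.0296  0.1067] 782.633544921875 -31.781940460205078 (23.809541702270508, 14.707923889160156) 42.67616653442383
```

View pics/w1.png

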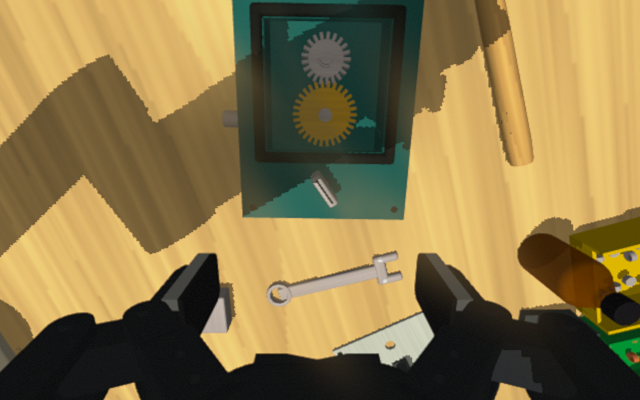

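>>> carry_out --increments '[8.5,0,0.63,2,0,8.5,0,0,2.5,-0.15,8.5,0,0,2.5,-0.15,8.5,0,0,2.5,-0.15,8.5,0,0,1.5,-0.15]'

```text
clock: 2.7
eef_pos: [0.5653, 0.1377, 0.1199]
tool_rot: [0.587, 0.81, -0.001, -0.001]
ft_force: [-0.1, 0.4, 0.2]
grip_width: 0.0847
grasp_force: 0.0
```

Run:
```python
from h import *
np.set_printoptions(precision=4,suppress=True)
o=bot.get_obs(); M=R.from_quat(o["tool_rot"]).as_matrix()
print(o["clock"],o["eef_pos"],np.arctan2(M[1,1],M[0,1]),o["joint_pos"])
d=np.array([0.566,0.1392,0.09])-o["eef_pos"]; print(M.T@d)
```

```text
2.7 [0.5653 0.1377 0.1199] 0.3164377130793021 [ 0.2389  0.4699  0.0405  1.1431 -0.      1.4933]
[0.0012 0.0012 0.0299]
```

>>> carry_out --increments '[8.5,0.1,0.1,1.5,0,8.5,0,0,1.5,0,0,0,0,0,0,0,0,0,0,0,0,0,0,0,0]'

```text
clock: 3.32
eef_pos: [0.5673, 0.1396, 0.0921]
tool_rot: [0.59, 0.808, 0.001, 0.001]
ft_force: [0.3, -0.1, -0.1]
grip_width: 0.0318
grasp_force: 0.0
```

>>> carry_out --increments '[0,0,0,0,0,0,0,0,0,0,0,0,0,0,0,0,0,0,0,0,0,0,0,0,0]'

```text
clock: 3.95
eef_pos: [0.5652, 0.139, 0.092]
tool_rot: [0.59, 0.808, -0.001, -0.001]
ft_force: [-4.9, -1.2, 6.1]
grip_width: 0.0063
grasp_force: 60.4
```

>>> carry_out --increments '[0,0,0,0,-0.16,0,0,0,0,-0.16,0,0,0,0,-0.16,0,0,0,0,-0.16,0,0,0,0,-0.16]'

```text
clock: 4.58
eef_pos: [0.5646, 0.1384, 0.092]
tool_rot: [0.226, 0.974, -0.001, -0.001]
ft_force: [-6.1, -2.6, 7.6]
grip_width: 0.0062
grasp_force: 60.5
```

>>> carry_out --increments '[0,0,0,0,-0.17,0,0,0,0,0,0,0,0,0,0,3,0,0,0,0,5,0,0,0,0]'

```text
clock: 5.2
eef_pos: [0.5672, 0.1396, 0.0916]
tool_rot: [0.145, 0.989, 0.0, 0.001]
ft_force: [-0.1, 0.4, -0.2]
grip_width: 0.0422
grasp_force: 0.0
```

>>> carry_out --increments '[8.5,0,0,-4,0,8.5,0,0,-5.5,0,8.5,-2,2.7,-3,0,8.5,-2,2.7,-3,0,8.5,-1.7,2.6,-2,0]'

```text
clock: 5.82
eef_pos: [0.6458, 0.2006, 0.2685]
tool_rot: [0.145, 0.989, 0.001, 0.002]
ft_force: [1.9, 0.5, 0.2]
grip_width: 0.0853
grasp_force: 0.0
```

Run:
```python
from h import *
np.set_printoptions(precision=4,suppress=True)
o=bot.get_obs(); print(o["clock"],o["eef_pos"],o["joint_pos"])
c=bot.camera("wrist"); print(c["eye"])
for t in ["gearbox","fastener_top","dowel_tip"]:
    print(t,[(w(c,d["xyz"]),proj(c,w(c,d["xyz"])),round(d["p"],2)) for d in bot.place_of(c,t)[:2]])
cv2.imwrite("pics/w2.png",c["pixels"])
P=cloud(c); np.save("p2.npy",P)
for lo,hi in [(.099,.115),(.077,.0835),(.0838,.09),(.089,.0985)]:
  m=(P[...,2]>lo)&(P[...,2]<hi)&(c["range_z"]>0)
  n,l,s,ce=cv2.connectedComponentsWithStats(m.astype(np.uint8))
  for i in range(1,n):
    if s[i,4]>25: 
        q=P[l==i]; (cx,cy),wh,a=cv2.minAreaRect((q[:,:2]*1000).astype(np.float32)); print(lo,ce[i],s[i,4],q.mean(0),(cx,cy),wh,a)
```

```text
5.825 [0.6458 0.2006 0.2685] [0.3011 0.6143 0.6696 1.6223 0.0001 0.5921]
[0.5779 0.2215 0.4095]
gearbox [(array([ 0.5943,  0.215 , -0.    ]), array([315.1336, 114.5463]), 0.6)]
fastener_top [(array([0.5655, 0.1421, 0.1027]), array([226.8034, 111.8262]), 0.94)]
dowel_tip [(array([0.613 , 0.2943, 0.0935]), array([403.4656, 113.753 ]), 0.84)]
0.099 [223.0776 112.928 ] 361 [0.5656 0.1391 0.1049] (565.7356567382812, 138.49371337890625) (8.36166763305664, 29.38799285888672) 73.81275177001953
0.077 [315.6957 104.8917] 20724 [0.5848 0.2188 0.0786] (590.8672485351562, 215.97845458984375) (230.7411651611328, 150.45654296875) 72.31018829345703
0.077 [314.5734 108.7562] 1608 [0.5874 0.2168 0.0804] (591.18115234375, 215.34323120117188) (117.27281951904297, 110.57882690429688) 71.87381744384766
0.077 [631.5808 311.7462] 520 [0.905  0.4998 0.0802] (909.5977783203125, 499.06768798828125) (8.055109977722168, 125.9619369506836) 81.73678588867188
0.077 [563.2764 290.8342] 199 [0.8542 0.4274 0.0802] (858.2052001953125, 425.217041015625) (18.400371551513672, 47.070003509521484) 61.330570220947266
0.0838 
[... 185 characters left out ...]
0.1422 0.0874] (566.86328125, 141.9503631591797) (1.0124472379684448, 28.042375564575195) 73.81497955322266
0.0838 [636.2131 328.9343] 502 [0.9241 0.4994 0.086 ] (911.63134765625, 499.2953186035156) (10.158027648925781, 126.764892578125) 88.32942962646484
0.0838 [572.2747 298.4674] 659 [0.8615 0.4322 0.0865] (865.57958984375, 432.083251953125) (19.501808166503906, 52.88563919067383) 83.95339965820312
0.089 [229.6951 113.0366] 82 [0.567  0.1419 0.0938] (567.1351318359375, 141.8749542236328) (0.9441719651222229, 28.59454345703125) 73.96524047851562
0.089 [403.0833 116.2167] 60 [0.6153 0.2938 0.0921] (615.2393798828125, 294.10028076171875) (6.983489513397217, 7.221187114715576) 74.3719253540039
```

View pics/w2.png

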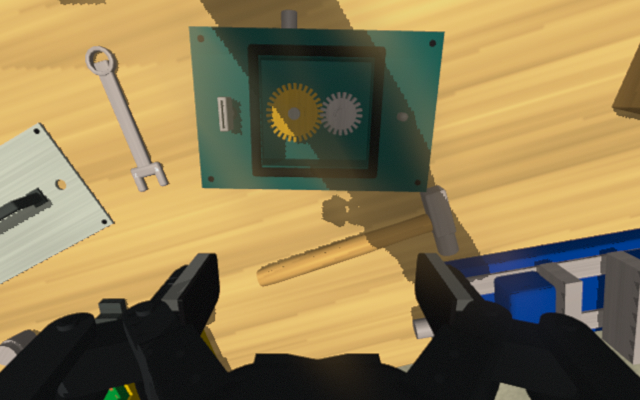

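>>> carry_out --increments '[8.5,-1.38,-5.9,0,0,8.5,-1.38,-5.9,0,0,8.5,-1.38,-5.9,0,0,8.5,-1.38,-5.9,0,0,8.5,-1.38,-5.9,0,0]'

```text
clock: 6.65
eef_pos: [0.6235, -0.1048, 0.2654]
tool_rot: [0.145, 0.989, -0.0, -0.001]
ft_force: [0.7, -0.9, 0.1]
grip_width: 0.085
grasp_force: 0.0
```

>>> carry_out --increments '[8.5,-1.38,-5.9,0,0,8.5,-1.38,-5.9,0,0,8.5,-1.38,-5.9,0,0,8.5,0,0,0,0.18,8.5,0,0,0,0.18]'

```text
clock: 7.28
eef_pos: [0.6124, -0.2856, 0.2648]
tool_rot: [0.324, 0.946, 0.0, -0.002]
ft_force: [0.5, 0.3, 0.9]
grip_width: 0.0853
grasp_force: 0.0
```

>>> carry_out --increments '[8.5,0,0,0,0.18,8.5,0,0,0,0.18,8.5,0,0,0,0.18,8.5,0,0,0,0.18,8.5,0,0,0,0]'

```text
clock: 7.9
eef_pos: [0.6132, -0.284, 0.2655]
tool_rot: [0.632, 0.775, -0.0, -0.001]
ft_force: [-0.6, 0.7, -0.1]
grip_width: 0.085
grasp_force: 0.0
```

Run:
```python
from h import *
np.set_printoptions(precision=4,suppress=True)
o=bot.get_obs(); M=R.from_quat(o["tool_rot"]).as_matrix(); print(o["clock"],o["eef_pos"],o["joint_pos"],np.arctan2(M[1,1],M[0,1]))
c=bot.camera("wrist"); print(c["eye"])
for t in ["cover_handle","cover_slot","cover_hole"]:
    print(t,[(w(c,d["xyz"]),proj(c,w(c,d["xyz"])),round(d["p"],2)) for d in bot.place_of(c,t)[:2]])
cv2.imwrite("pics/w3.png",c["pixels"])
P=cloud(c)
r=bot.regions_of(c,"cover")
mk=r[0]["mask"]; q=P[mk]; q=q[(q[:,2]>-.005)&(q[:,2]<.01)&(np.hypot(q[:,0]-.598,q[:,1]+.196)<.15)]
print(r[0]["p"],len(q),np.median(q[:,2]),cv2.minAreaRect((q[:,:2]*1000).astype(np.float32)))
m=(P[...,2]>.039)&(P[...,2]<.05)&(np.hypot(P[...,0]-.598,P[...,1]+.196)<.08)
n,l,s,ce=cv2.connectedComponentsWithStats(m.astype(np.uint8))
for i in range(1,n):
    if s[i,4]>50:
        q=P[l==i]; print(ce[i],s[i,4],q.mean(0),cv2.minAreaRect((q[:,:2]*1000).astype(np.float32)))
```

```text
7.9 [ 0.6132 -0.284   0.2655] [-0.4338  0.619   0.6699  1.624  -0.0001  0.9357] 0.20137146024549618
[ 0.6    -0.2139  0.4067]
cover_handle [(array([ 0.5973, -0.1937,  0.0393]), array([318.9347,  80.0608]), 0.6), (array([ 0.7716, -0.2734, -0.0052]), array([441.4884, 177.2204]), 0.6)]
cover_slot [(array([ 0.6144, -0.2773, -0.0014]), array([318.6096, 155.7028]), 0.67)]
cover_hole [(array([ 0.5825, -0.1189,  0.0017]), array([319.4948,   7.5368]), 0.59)]
0.9 20410 0.0024411407583814493 ((600.74755859375, -207.16366577148438), (146.99891662597656, 196.18634033203125), 11.181489944458008)
[320.0647  79.1851] 1221 [ 0.5984 -0.1935  0.0422] ((598.8226318359375, -195.53428649902344), (12.006525039672852, 103.9660873413086), 10.862363815307617)
```

View pics/w3.png

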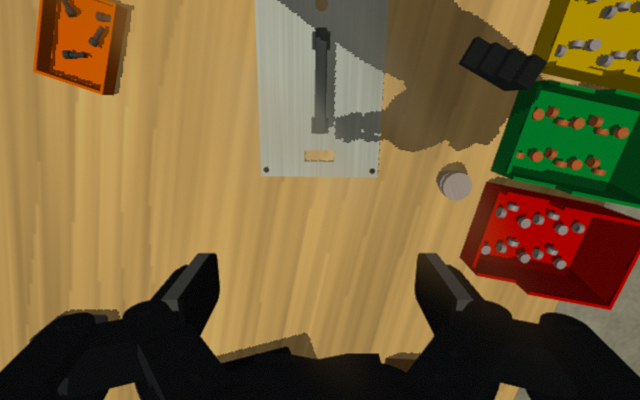

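>>> carry_out --increments '[8.5,4.5,0.18,3,0.01,8.5,4.46,0.18,3,0,8.5,0,0,5,0,8.5,0,0,5,0,8.5,0,0,2.5,0]'

```text
clock: 8.78
eef_pos: [0.5988, -0.1945, 0.078]
tool_rot: [0.636, 0.772, -0.001, -0.002]
ft_force: [-0.3, -0.0, -0.1]
grip_width: 0.0852
grasp_force: 0.0
```

Run:
```python
from h import *
np.set_printoptions(precision=4,suppress=True)
o=bot.get_obs(); M=R.from_quat(o["tool_rot"]).as_matrix()
print(o["clock"],o["eef_pos"],np.arctan2(M[1,1],M[0,1]),M[:,2],o["ft_force"])
d=np.array([0.5988,-0.1955,0.018])-o["eef_pos"]; print(M.T@d)
```

```text
8.775 [ 0.5988 -0.1945  0.078 ] 0.1916435842759131 [-0.0047  0.0015 -1.    ] [-0.3061 -0.0373 -0.1044]
[-0.0011  0.0001  0.06  ]
```

>>> carry_out --increments '[8.5,-0.1,0,3,0,8.5,0,0,3,0,8.5,0,0,0,0,0,0,0,0,0,0,0,0,0,0]'

```text
clock: 9.4
eef_pos: [0.6024, -0.1969, 0.0233]
tool_rot: [0.637, 0.771, 0.001, 0.002]
ft_force: [-0.2, -0.2, 0.2]
grip_width: 0.0509
grasp_force: 0.0
```

>>> carry_out --increments '[0,0,0,0,0,0,0,0,0,0,0,0,0,0,0,0,0,0,0,0,0,0,0,0,0]'

```text
clock: 10.02
eef_pos: [0.601, -0.1967, 0.0222]
tool_rot: [0.637, 0.771, -0.0, 0.0]
ft_force: [-2.5, -0.4, 6.3]
grip_width: 0.0105
grasp_force: 60.7
```

>>> carry_out --increments '[0,0,0,-1,0,0,0,0,-3,0,0,0,0,-4.5,0,0,0,0,-4.5,0,0,0,0,-4,0]'

```text
clock: 10.65
eef_pos: [0.6007, -0.1961, 0.1923]
tool_rot: [0.637, 0.771, -0.0, -0.0]
ft_force: [0.9, -0.0, -4.2]
grip_width: 0.0108
grasp_force: 59.5
```

Run:
```python
from h import *
np.set_printoptions(precision=4,suppress=True)
o=bot.get_obs(); M=R.from_quat(o["tool_rot"]).as_matrix()
print(o["clock"],o["eef_pos"],np.arctan2(M[1,1],M[0,1]),o["joint_pos"],o["ft_force"],o["ft_torque"],o["grip_width"])
c=bot.camera("wrist"); cv2.imwrite("pics/w4.png",c["pixels"])
P=cloud(c); h=o["eef_pos"]
T=(P-h)@M
np.save("T4.npy",T)
r=bot.regions_of(c,"cover")
for d in r[:2]:
    q=T[d["mask"]]; q=q[(q[:,2]>0)&(q[:,2]<.04)]
    A=np.c_[q[:,:2],np.ones(len(q))]; k=np.linalg.lstsq(A,q[:,2],rcond=None)[0]
    print(d["p"],len(q),"plane",k,cv2.minAreaRect((q[:,:2]*1000).astype(np.float32)))
for t in ["cover_slot","cover_hole","cover_handle"]:
    print(t,[(M.T@(w(c,d["xyz"])-h),proj(c,w(c,d["xyz"])),round(d["p"],2)) for d in bot.place_of(c,t)[:2]])
```

```text
10.65 [ 0.6007 -0.1961  0.1923] 0.1901973332480704 [-0.3157  0.5249  0.3237  1.3704  0.0003  1.0649] [ 0.9485 -0.0058 -4.1548] [-0.0424 -0.0521 -0.0079] 0.010763665820371403
0.76 76631 plane [0.0008 0.0002 0.0196] ((19.38018035888672, 0.6272430419921875), (181.42092895507812, 145.35638427734375), 0.06708585470914841)
cover_slot [(array([-0.0807,  0.0033,  0.024 ]), array([320.6378, 363.6549]), 0.57)]
cover_hole [(array([ 0.0818, -0.0008,  0.0261]), array([313.4204,  77.2698]), 0.73)]
cover_handle [(array([ 0.0028,  0.0021, -0.0178]), array([319.7294, 274.04  ]), 0.91)]
```

View pics/w4.png

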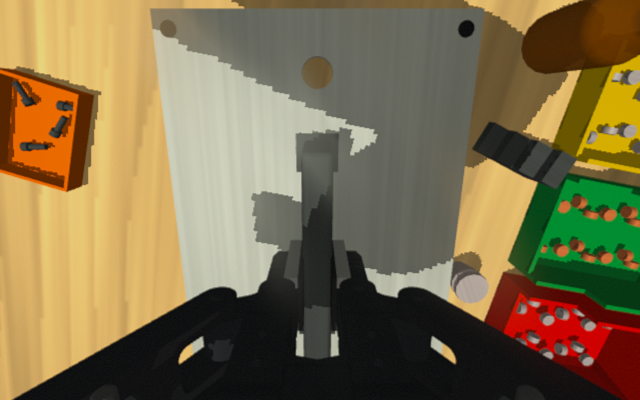

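Run:
```python
from h import *
T=np.load("T4.npy"); im=cv2.imread("pics/w4.png")
# hole: pixels well beyond plate plane near (318,72)
sub=(T[40:105,285:352,2]>0.05).astype(np.uint8)
n,l,s,ce=cv2.connectedComponentsWithStats(sub); i=1+np.argmax(s[1:,4]); u,v=ce[i]+[285,40]; print(u,v,s[i])
# local plate plane in pixel->tool xy
pl=np.abs(T[...,2]-.0196)<.006
vv,uu=np.where(pl[30:130,250:390]); vv+=30; uu+=250
H,_=cv2.findHomography(np.c_[uu,vv].astype(np.float32),T[vv,uu,:2].astype(np.float32)*1000,cv2.RANSAC,2)
print(cv2.perspectiveTransform(np.float32([[[u,v],[168,29],[466,29]]]),H))
g=np.array([.5908,.2160]);Y=np.array([.304,.953])
```

```text
316.4645247657296 72.47255689424364 [ 17  17  30  32 747]
[[[ 83.46924      0.66205376]
  [101.235245   -64.233986  ]
  [101.37297     65.94951   ]]]
```

>>> carry_out --increments '[0,3,0.5,0,0,0,4.3,0.7,0,0,0,4.3,0.7,0,0,0,4.3,0.7,0,0,0,4.3,0.7,0,0]'

```text
clock: 11.52
eef_pos: [0.5933, 0.0095, 0.1879]
tool_rot: [0.637, 0.771, -0.002, -0.002]
ft_force: [0.3, 0.6, -3.8]
grip_width: 0.0108
grasp_force: 59.5
```

>>> carry_out --increments '[0,4.3,0.7,0,0,0,4.3,0.7,0,0,0,4.3,0.7,0,0,0,4.3,0.7,0,0,0,3.2,0.6,0,0]'

```text
clock: 12.15
eef_pos: [0.5881, 0.2163, 0.1876]
tool_rot: [0.636, 0.771, -0.003, -0.002]
ft_force: [0.3, -1.1, -4.3]
grip_width: 0.0108
grasp_force: 59.5
```

>>> carry_out --increments '[0,0,0,0,0.12,0,0,0,0,0.14,0,0,0,0,0.14,0,0,0,0,0.1,0,0,0,0,0]'

```text
clock: 12.78
eef_pos: [0.5886, 0.2144, 0.1881]
tool_rot: [0.807, 0.59, -0.003, -0.001]
ft_force: [0.1, 0.0, -4.7]
grip_width: 0.0107
grasp_force: 59.5
```

```bash
cat > d.py <<'E'
from h import *
np.set_printoptions(precision=4,suppress=True)
o=bot.get_obs(); M=R.from_quat(o["tool_rot"]).as_matrix(); a=np.arctan2(M[1,1],M[0,1])
print(o["clock"],o["eef_pos"],"yaw",a,M[:,2],o["ft_force"],o["ft_torque"],o["grip_width"])
print("shift",M.T@(np.array([.5897,.2149,.1022])-o["eef_pos"])*100,"turn",a+.3085)
E
python3 d.py
```

```text
12.775 [0.5886 0.2144 0.1881] yaw -0.3087067718291075 [-0.0054 -0.0019 -1.    ] [ 0.0668  0.04   -4.6922] [ 0.0059  0.03   -0.0115] 0.010741661875349839
shift [0.1101 0.1287 8.5885] turn -0.00020677182910749936
```

>>> carry_out --increments '[0,0.06,0.08,1.5,0,0,0,0,1.5,0,0,0,0,1.5,0,0,0,0,0.5,0,0,0,0,0,0]'

```text
clock: 13.4
eef_pos: [0.5908, 0.2151, 0.1407]
tool_rot: [0.808, 0.59, -0.001, -0.0]
ft_force: [0.4, -0.9, -4.6]
grip_width: 0.0108
grasp_force: 59.4
```

```bash
python3 d.py
python3 - <<'E'
from h import *
c=bot.camera("wrist"); a=c["pixels"]; cv2.imwrite("pics/w5.png",cv2.resize(a[20:160,220:420],None,fx=4,fy=4,interpolation=cv2.INTER_CUBIC))
E
```

```text
13.4 [0.5908 0.2151 0.1407] yaw -0.30985401209085667 [-0.0011 -0.0004 -1.    ] [ 0.4224 -0.9298 -4.6387] [-0.0315 -0.011  -0.0118] 0.01084968015996796
shift [-0.0493 -0.091   3.8453] turn -0.001354012090856671
```

View pics/w5.png

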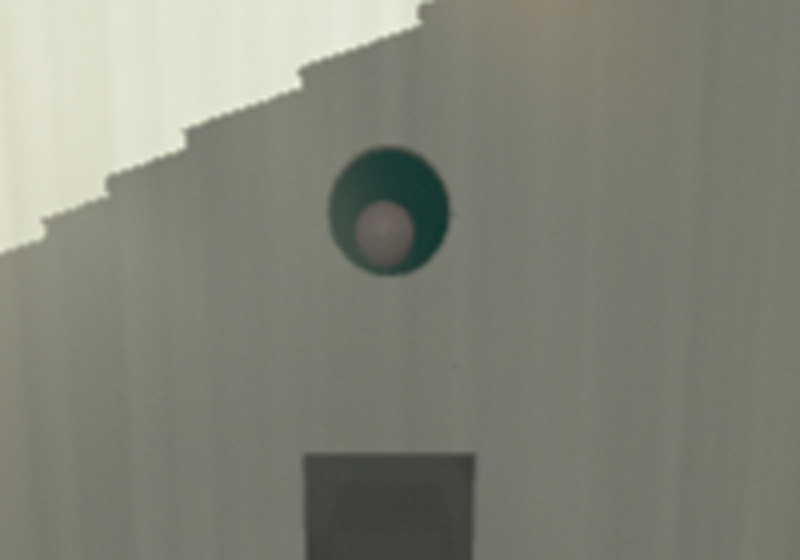

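Run:
```python
from h import *
np.set_printoptions(precision=4,suppress=True)
c=bot.camera("wrist"); o=bot.get_obs(); M=R.from_quat(o["tool_rot"]).as_matrix(); print(o["eef_pos"])
K=np.array(c["mtx"]); A=Rm(c["attitude"]); e=np.array(c["eye"])
def hit(u,v,z):
    d=A@np.linalg.inv(K)@[u,v,1]; return e+d*(z-e[2])/d[2]
h=hit(317.3,72.7,o["eef_pos"][2]-.0205); d=hit(316,78.2,.093)
print(h,d,M.T@(d-h)*1000)
```

```text
[0.5915 0.2154 0.1419]
[0.6175 0.2948 0.1214] [0.6167 0.2944 0.093 ] [-0.6903 -0.6694 28.4163]
```

>>> carry_out --increments '[0,-0.07,-0.1,0,0,0,0,0,0.7,0,0,0,0,0.7,0,0,0,0,0.7,0,0,0,0,0,0]'

```text
clock: 14.12
eef_pos: [0.5891, 0.2146, 0.119]
tool_rot: [0.808, 0.589, -0.001, -0.0]
ft_force: [0.1, -0.1, -4.9]
grip_width: 0.0104
grasp_force: 59.4
```

```bash
python3 d.py
```

```text
14.125 [0.5891 0.2146 0.119 ] yaw -0.31002200257695506 [-0.0023 -0.0008 -1.    ] [ 0.062  -0.0662 -4.8993] [-0.0236  0.0328  0.0016] 0.010442781505908903
shift [0.052  0.0456 1.6817] turn -0.0015220025769550616
```

>>> carry_out --increments '[0,0,0,0.5,0,0,0,0,0.4,0,0,0,0,0.2,0,0,0,0,0.1,0,0,0,0,0,0]'

```text
clock: 14.75
eef_pos: [0.59, 0.2149, 0.1084]
tool_rot: [0.808, 0.589, 0.0, 0.0]
ft_force: [0.6, -0.0, -4.4]
grip_width: 0.0111
grasp_force: 59.6
```

```bash
python3 d.py
```

```text
14.75 [0.59   0.2149 0.1084] yaw -0.3099924979743844 [ 0.0003  0.0001 -1.    ] [ 0.5932 -0.0117 -4.4099] [0.0098 0.006  0.0036] 0.011116400856723208
shift [-0.0088 -0.0312  0.6234] turn -0.001492497974384388
```

>>> carry_out --increments '[0,0,0,0.1,0,0,0,0,0.1,0,0,0,0,0.1,0,0,0,0,0,0,0,0,0,0,0]'

```text
clock: 15.38
eef_pos: [0.5902, 0.2149, 0.1059]
tool_rot: [0.808, 0.589, 0.0, 0.0]
ft_force: [-2.9, -0.6, 5.9]
grip_width: 0.0106
grasp_force: 60.8
```

>>> carry_out --increments '[0,0,0,0.1,0,0,0,0,0.1,0,0,0,0,0.1,0,0,0,0,0,0,0,0,0,0,0]'

```text
clock: 16.0
eef_pos: [0.5902, 0.2149, 0.1035]
tool_rot: [0.808, 0.589, 0.001, 0.0]
ft_force: [-3.9, -0.5, 8.6]
grip_width: 0.0107
grasp_force: 61.2
```

>>> carry_out --increments '[0,0,0,0.1,0,0,0,0,0.1,0,0,0,0,0.1,0,0,0,0,0.1,0,0,0,0,0,0]'

```text
clock: 16.62
eef_pos: [0.5902, 0.215, 0.1021]
tool_rot: [0.808, 0.589, 0.001, 0.0]
ft_force: [-8.2, -2.6, 20.5]
grip_width: 0.0111
grasp_force: 62.8
```

>>> carry_out --increments '[0,0,0,0,0,0,0,0,0,0,0,0,0,0,0,0,0,0,0,0,0,0,0,0,0]'

```text
clock: 17.25
eef_pos: [0.5902, 0.2149, 0.1022]
tool_rot: [0.808, 0.589, 0.001, 0.0]
ft_force: [-8.4, -2.8, 20.2]
grip_width: 0.0108
grasp_force: 62.8
```

```bash
python3 d.py
python3 - <<'E'
from h import *
np.set_printoptions(precision=4,suppress=True)
c=bot.camera("wrist"); o=bot.get_obs()
r=bot.regions_of(c,"cover"); P=cloud(c)
q=P[r[0]["mask"]]; q=q[(q[:,2]>.07)&(q[:,2]<.1)]
print(r[0]["p"],len(q),np.median(q[:,2]),np.linalg.lstsq(np.c_[q[:,:2]-[.59,.216],np.ones(len(q))],q[:,2],rcond=None)[0])
s=bot.camera("side"); u,v=proj(s,[.59,.216,.09]).astype(int)
a=cv2.resize(c["pixels"][20:160,220:420],None,fx=2.8,fy=2.8,interpolation=2)
b=cv2.resize(s["pixels"][v-70:v+70,u-100:u+100],None,fx=2,fy=2,interpolation=2)
H=min(a.shape[0],b.shape[0]); W=400
cv2.imwrite("pics/w6.png",np.hstack([a[:H,80:480],b[:H,:400]]))
E
```

```text
17.25 [0.5902 0.2149 0.1022] yaw -0.31004148912744806 [ 0.0029  0.0011 -1.    ] [-8.4426 -2.8271 20.1752] [-0.6643  1.8193  0.0141] 0.010822245916756058
shift [-0.0207 -0.0499 -0.0015] turn -0.001541489127448059
0.73 76573 0.0825213823012457 [ 0.0001 -0.001   0.0826]
```

View pics/w6.png

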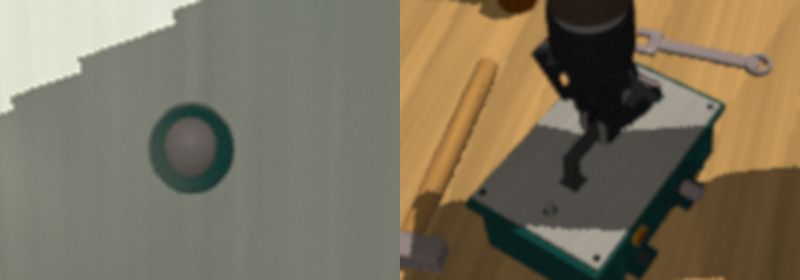

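The dowel sits centred in the hole at (190,147), the cover lies level and flush, and the arm presses with about 20 N. I'm handing the job in.

```bash
python3 -c "
from workcell import bot
print(bot.job_done())"
```

```text
the job is handed in; nothing more can be done
None
```

The wing is lined up with the slot, and the cover is over the fastener and dowel, pressed flush on the flange. The gripper is still holding it down at about 20 N, and I handed the job in at about 17 s of the 62 s limit; no verdict came back.

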